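Slide the starch can home and open the pin-and-thread tray

ROBOT

A 7-joint arm with a two-finger parallel gripper is mounted at the origin on the work surface. World frame = base frame: x ahead of the robot, y to its left, z up, the work surface at z = 0. Lengths are in m, angles in degrees, forces in N, time in s.
With the tool pointing down it reaches from about 0.425 to 0.875 m from the base axis. Payload 4.7 kg.
Tool frame: the origin (TCP) lies at the very end of the fingers, on their centre line; the grasp point (between the pads) lies 19 mm behind it; z points along the fingers, x is the direction in which the jaws open and shut, and the axes are right-handed (so a half turn about z gives the same grasp; the last joint's range is limited). The gripper opens to 87 mm and grips with 3 to 60 N. Pads are 19 mm wide; open, the fingers measure 117 mm over their backs; the gripper's body (75 mm by 190 mm) begins 51 mm behind the grasp point.
Start: joints at [70.881, 18.392, -4.016, 83.108, 1.295, 78.541, -3.26], TCP at [0.222, -0.611, 0.223] pointing down, gripper open.
Joint ranges: [-163.93, 163.93], [-17.29, 119.83], [-79.2, 71.16], [3.27, 140.29], [-89.18, 269.18], [5.43, 117.66], [-154.24, 154.24]. Speed limits (degrees/s): [147.25, 147.25, 180, 180, 180, 180, 180].

INTERFACE

Orientations are given as [roll, pitch, yaw] about the fixed x, y, z axes, in that order (R = Rz(yaw) Ry(pitch) Rx(roll)).
In Python, from cell import get_obs, viewer, env gives the robot as it stands.
- The arm moves only by the tool jog_arm, never from a script. Its argument "moves" is a list of rows, each a list of 7 numbers: the finger opening in cm, from 0 to 8.7, then the shift along the tool's x, y, z in cm, then the turn, a rotation vector about the tool's x, y, z in rad. In form: [[hand, x, y, z, rx, ry, rz], ...]. A call has 1 to 12 rows; each row is the pose to reach, as a shift and turn from the pose measured when the call began, along the tool's axes at that moment; what a row does not reach only later rows make up. A row lasts 1/12 s, in which the tool goes at most 41.7 mm and 7.16 degrees, less where a joint would pass 70% of its speed; a pose out of reach is approached as far as the arm can. A call with a gripper value outside its range is refused whole. The fingers move at their own pace and stop on an object; "squeeze" is the grip in N (left out, the last holds). Time passes only in rows, so rows that repeat a pose let the fingers close. It gives the time, the measured TCP pose, the force and the opening at its end, in the units of the state.
- get_obs(): the state, without advancing time (a new reading comes with each control period).
- viewer.read_camera(name): name is "side" or "top" or "wrist"; returns the picture (384x512x3 uint8, red, green, blue); there is no depth.
- viewer.camera_params(name): a dict with "fx", "fy", "cx", "cy" (pixels), "extrinsics" (4x4, takes a point from camera to world coordinates). Camera axes: x right, y up, looking along -z (the intrinsics and any distortion apply to the point x, -y, -z); pixel columns grow to the right and rows downward; lengths in m; the calibration is good to about 2 mm. The wrist camera is an equidistant fisheye: a pixel r from the principal point sees the ray r / f radians off the axis. A picture is of the moment at which its call begins: read the wrist's pose just before it. camera_params takes no time and is no camera call; for the wrist camera it gives the pose at the moment of the call.
- env.sign_off(): hands the job in, once; it reports no verdict.
The state is a dict: "time_s": time; "qpos": joint angles; "joint_velocities": joint speeds; "effort": joint torques, N m; "tool_pos": TCP position; "tool_rot": TCP orientation; "force": force on the tool from outside, world axes, zero at the start; "wrist_torque": the same for the moment, N m; "grip_width": finger opening in m.
Only numpy, scipy, OpenCV 4.12 (cv2) and the standard library are available. Lean on these libraries where they do the work, as an engineer would, in place of code of your own. Each camera call takes 0.05 s, during which the arm holds its last target. There are 200 camera calls.

TASK

The tall green starch can has been left standing in front of the clear tray, so the tray cannot be pulled out. Without pinching or lifting anything, gently push the can so that it slides upright along the worktop into the open holster at the side of the white frame, all the way until it rests against the holster's back, and draw the clear tray out to its stop with a fingertip hooked behind its front wall. Leave the egg cup, thimble, peg and lint brush where they are.

Things in the scene. Friction and masses are not known exactly. Their poses are not given: they have to be found in the camera images.
- can: Tall green spray-starch can with a white paper band and white cap, loose, standing upright on the worktop. 57 mm in diameter, 230 mm tall with the cap, about 0.3 kg. Origin at the centre of its underside, z up its axis. It slides upright when pushed near its foot (lower than about 30 mm above the worktop) and tips over when pushed higher up.
- frame: White plastic frame, fixed to the worktop. Origin on the worktop, in the middle of the tray opening, in the plane of the frame's front; x points into the frame, y to the side where the can holster is, z up. The tray housing is 180 mm deep, reaches from y = -87 to +87 mm, and its flat top plate (70 mm above the worktop) starts at x = 0.
- holster_mouth (a point): Middle of the mouth of the can holster, on the worktop (frame x = 0, y = +129 mm), axes as the frame's. The holster is a bay open in front and above and without a floor, 84 mm wide inside between the tray housing (68 mm tall) and an outer cheek (68 mm tall) whose lip flares outward, reaching 9 mm before the mouth and 56 mm to the side. Its back wall, 100 mm tall, faces the front 58 mm behind the mouth.
- can_home (a point): Point on the worktop where the centre of the can's underside is when the can stands in the middle of the holster against its back wall: 29.5 mm behind holster_mouth. Axes as the frame's. The can then stands flush with the frame's front.
- tray (a joint): How far the clear tray is pulled out of the frame, m: 0 shut, 0.14 at its stop. It stands ajar at the start. It slides along the frame's -x axis with about 1 to 2 N of friction and stays where it is left.
- tray_front (a point): Middle of the top edge of the clear tray's front wall, 58 mm above the worktop, moving with the tray; axes as the frame's. The tray is 150 mm wide; its front wall is 4 mm thick (this point is half-way through), the other walls are 50 mm high, the inside floor is 11 mm above the worktop. Inside, 70 mm behind the front wall are clear; four thread spools fixed in the tray stand farther back.
- egg_cup: White ceramic egg cup of safety pins, 49 mm in diameter, 74 mm tall with the pins, loose; origin at the centre of its underside. Leave alone.
- thimble: Steel thimble, 21 mm in diameter, 26 mm tall, loose, standing on its rim; origin at the centre of its underside. Leave alone.
- peg: Orange clothes peg lying on its side, 75 x 20 mm, 11 mm tall, loose; origin at the centre of its underside, length along x. Leave alone.
- lint_brush: Blue lint brush lying on its pad, 240 mm long along its x, 45 mm wide, 22 mm tall, loose; origin at the underside where handle (to -x) and head (to +x) meet. Leave alone.

How it is judged:
By the outcome, as a careful person would: the job done as asked, in the order asked, and still so for the second after the job is handed in, with the robot touching nothing.
It also fails if it takes over 72 s, if anything falls off the work surface, if the arm or the gripper's body presses on something with over 40 N, if the wrist force passes 120 N, or if a joint passes its speed limit or range.

## Working session

There is one attempt and no reset: what is moved stays moved. The work goes in short steps, Python scripts to look and compute and a tool call to move; the robot and the scene stay as the last step left them, time stands still between calls to the robot, and variables do not carry over. Pictures are saved under pics/ and viewed, and the job is handed in when it is done.

Besides the shell and the picture viewer there is one more tool, called after "Request:" by a JSON object that holds its "method" and its "body". jog_arm: Moves the arm, as the interface text tells. Its arguments: {"type":"object","properties":{"moves":{"type":"array"},"squeeze":{"type":"number"}},"required":["moves"]}

```bash
mkdir -p pics; ls; cat > h.py <<'E'
import numpy as np, cv2
from cell import get_obs, viewer, env
def snap(n,f,crop=None,s=1):
    im=viewer.read_camera(n)[:,:,::-1]
    cv2.imwrite('pics/raw_'+f,im)
    if crop: x0,y0,x1,y1=crop; im=im[y0:y1,x0:x1]
    cv2.imwrite('pics/'+f,cv2.resize(im,None,fx=s,fy=s,interpolation=cv2.INTER_CUBIC)); return im
def ray(n,u,v):
    p=viewer.camera_params(n);E=np.array(p['extrinsics'])
    a=(u-p['cx'])/p['fx'];b=(v-p['cy'])/p['fy']
    if n=='wrist':
        r=np.hypot(a,b);k=np.sin(r)/r if r>1e-9 else 1;d=np.array([a*k,-b*k,-np.cos(r)])
    else: d=np.array([a,-b,-1])
    return E[:3,3],E[:3,:3]@d
def at(n,u,v,z):
    o,d=ray(n,u,v);return o+d*(z-o[2])/d[2]
def proj(n,P):
    p=viewer.camera_params(n);E=np.array(p['extrinsics']);c=E[:3,:3].T@(np.array(P)-E[:3,3])
    return p['cx']+p['fx']*c[0]/-c[2], p['cy']-p['fy']*c[1]/-c[2]
E
python3 - <<'E'
from h import *
o=get_obs();print(o['time_s'],o['tool_pos'],o['tool_rot'])
for n in ('top','side','wrist'):
    snap(n,n+'1.png',s=1.5); p=viewer.camera_params(n);print(n,{k:(np.round(v,3).tolist()) for k,v in p.items()})
E
```

```text
pics
0.0 [ 0.22131153 -0.61058199  0.22147449] [ 1.79994470e+02  1.07811294e-01 -7.00685593e+01]
top {'fx': 417.062, 'fy': 417.062, 'cx': 250.042, 'cy': 189.104, 'extrinsics': [[0.013, 0.998, -0.069, 0.552], [-1.0, 0.013, 0.011, -0.017], [0.011, 0.068, 0.998, 0.992], [0.0, 0.0, 0.0, 1.0]]}
side {'fx': 361.438, 'fy': 361.438, 'cx': 255.555, 'cy': 193.583, 'extrinsics': [[0.982, 0.115, -0.148, 0.473], [-0.187, 0.529, -0.828, -0.637], [-0.017, 0.841, 0.541, 0.468], [0.0, 0.0, 0.0, 1.0]]}
wrist {'fx': 297.319, 'fy': 297.319, 'cx': 251.025, 'cy': 198.419, 'extrinsics': [[0.341, 0.912, 0.228, 0.283], [-0.94, 0.331, 0.081, -0.589], [-0.002, -0.241, 0.97, 0.383], [0.0, 0.0, 0.0, 1.0]]}
```

View pics/top1.png

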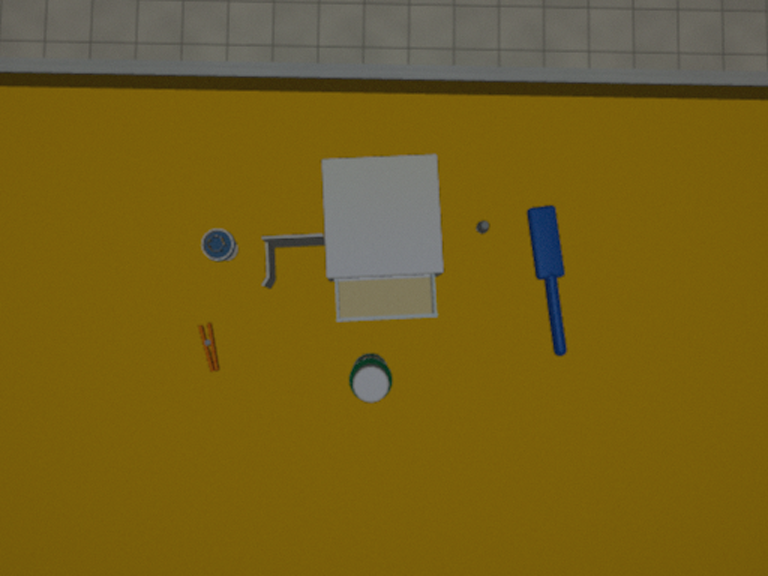

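View pics/side1.png

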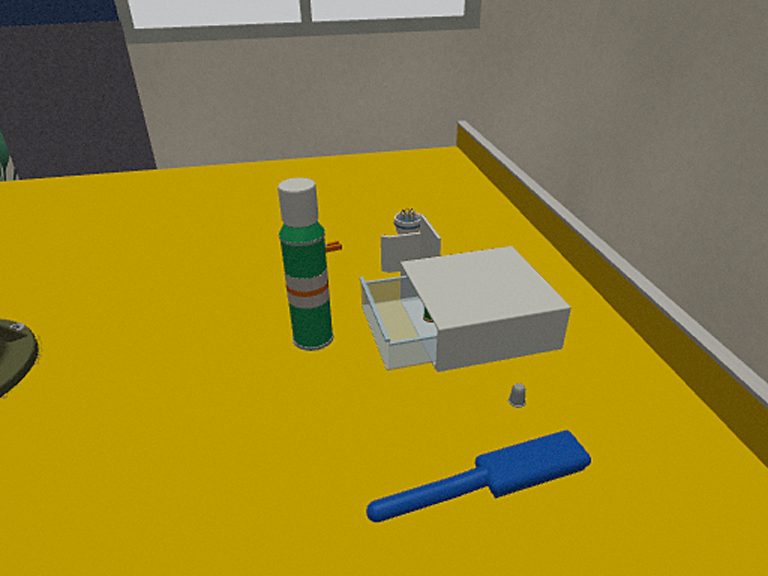

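```bash
python3 - <<'E'
from h import *
im=cv2.imread('pics/raw_top1.png')
cv2.imwrite('pics/t2.png',cv2.resize(im[95:275,125:305],None,fx=3.3,fy=3.3,interpolation=cv2.INTER_CUBIC))
im=cv2.imread('pics/raw_side1.png')
cv2.imwrite('pics/s2.png',cv2.resize(im[110:260,170:390],None,fx=3.6,fy=3.6,interpolation=cv2.INTER_CUBIC))
def A(u,v,z): return np.round(at('top',u/1.5,v/1.5,z),4)
for nm,u,v,z in [('bl',322,158,.07),('br',437,154,.07),('fr',443,272,.07),('fl',327,277,.07),('tl',337,321,.058),('tr',437,316,.058),('cap',371,384,.23),('egg',218,244,.06),('thim',483,226,.026),('peg0',204,323,.011),('peg1',213,371,.011),('lipend',267,287,.068),('backL',263,238,.1)]: print(nm,A(u,v,z))
print(at('side',312/1.5,338/1.5,0))
E
```

```text
bl [0.8022 0.0546 0.07  ]
br [ 0.8111 -0.1176  0.07  ]
fr [ 0.6336 -0.1276  0.07  ]
fl [0.6238 0.0439 0.07  ]
tl [0.5592 0.0286 0.058 ]
tr [ 0.5686 -0.1204  0.058 ]
cap [ 0.4824 -0.0221  0.23  ]
egg [0.6718 0.2083 0.06  ]
thim [ 0.7104 -0.1949  0.026 ]
peg0 [0.5538 0.2382 0.011 ]
peg1 [0.4797 0.2219 0.011 ]
lipend [0.6079 0.1323 0.068 ]
backL [0.6762 0.1345 0.1   ]
[ 4.80221291e-01 -2.21021904e-02  5.55111512e-17]
```

View pics/t2.png

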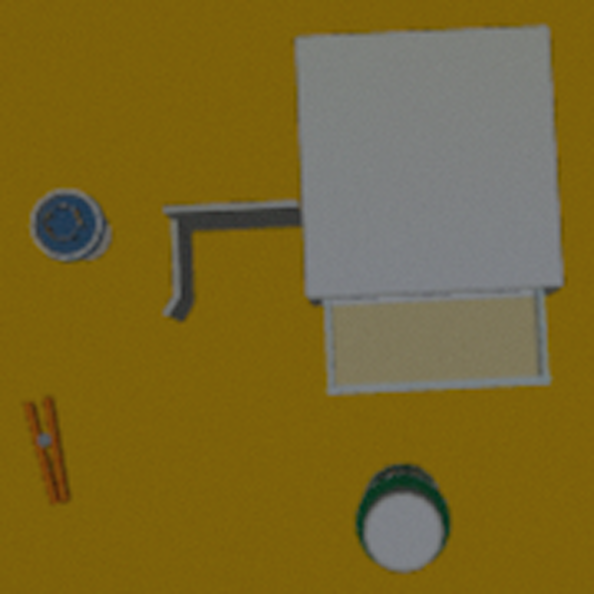

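View pics/s2.png

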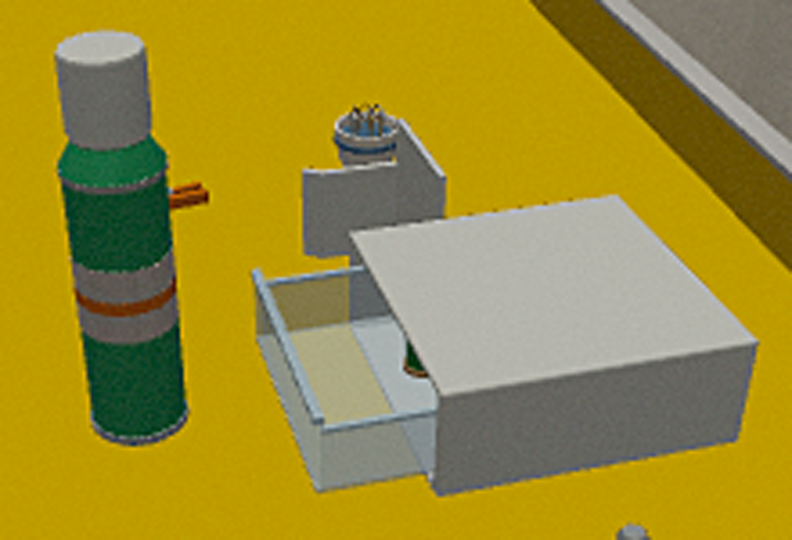

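```bash
cat >> h.py <<'E'
from scipy.spatial.transform import Rotation as R
def tool(az,tilt):
    a,t=np.radians([az,tilt]);d=np.array([np.cos(a),np.sin(a),0]);k=np.array([0,0,1.])
    y=np.cos(t)*d+np.sin(t)*k; z=np.sin(t)*d-np.cos(t)*k
    return R.from_matrix(np.c_[np.cross(y,z),y,z])
def goal(p,az,tilt,lab=''):
    o=get_obs(); R0=R.from_euler('xyz',o['tool_rot'],degrees=True)
    d=R0.inv().apply(np.array(p)-o['tool_pos'])*100; w=(R0.inv()*tool(az,tilt)).as_rotvec()
    print(lab,np.round(d,2).tolist(),np.round(w,3).tolist())
FO=np.array([.6287,-.0418]);YAW=3.35
def fr(x,y,z):  # frame mm -> world m
    c,s=np.cos(np.radians(YAW)),np.sin(np.radians(YAW)); return np.array([FO[0]+(c*x-s*y)/1e3,FO[1]+(s*x+c*y)/1e3,z/1e3])
def tofr(p):
    c,s=np.cos(np.radians(YAW)),np.sin(np.radians(YAW)); d=(np.array(p)[:2]-FO)*1e3; return np.round([c*d[0]+s*d[1],-s*d[0]+c*d[1]],1)
def st():
    o=get_obs();R0=R.from_euler('xyz',o['tool_rot'],degrees=True).as_matrix();print('t',round(o['time_s'],2),'p',np.round(o['tool_pos'],4),'fr',tofr(o['tool_pos']),'yaz',round(np.degrees(np.arctan2(R0[1,1],R0[0,1])),1),'tilt',round(np.degrees(np.arcsin(R0[2,1])),1),'q',np.round(o['qpos'],1),'F',np.round(o['force'],1),'g',round(o['grip_width'],4))
E
python3 -c "
from h import *
st();goal([.45,-.28,.22],-80,0)
print(tofr([.4815,-.022]))"
```

```text
t 0.15 p [ 0.2213 -0.6107  0.2217] fr [-439.9 -544.1] yaz -160.1 tilt 0.0 q [70.9 18.4 -4.  83.2  1.3 78.5 -3.3] F [-1.   0.2 -0.3] g 0.0868
 [-23.3, -32.77, 0.2] [-0.001, 0.001, -1.398]
[-145.8   28.4]
```

View pics/wrist1.png

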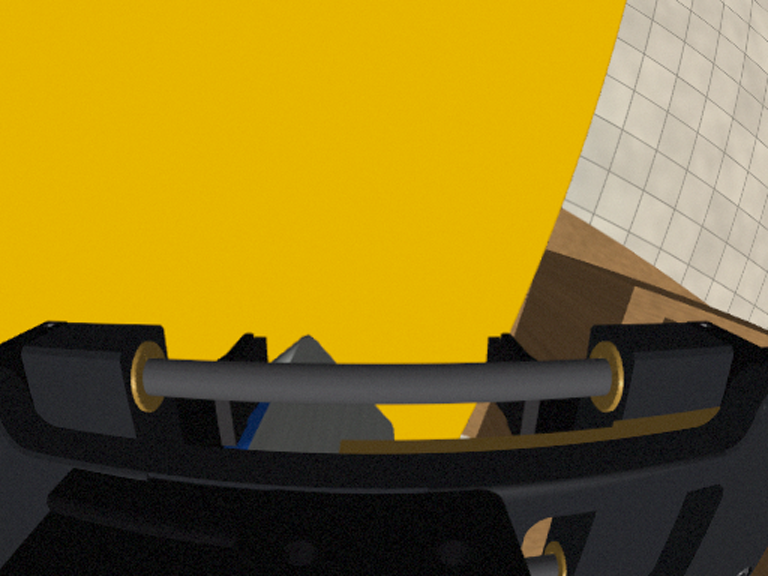

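Request:
{"method": "jog_arm", "body": {"moves": [[2.4,-23.3,-32.8,0.2,0,0,-1.4],[2.4,-23.3,-32.8,0.2,0,0,-1.4],[2.4,-23.3,-32.8,0.2,0,0,-1.4],[2.4,-23.3,-32.8,0.2,0,0,-1.4],[2.4,-23.3,-32.8,0.2,0,0,-1.4],[2.4,-23.3,-32.8,0.2,0,0,-1.4],[2.4,-23.3,-32.8,0.2,0,0,-1.4],[2.4,-23.3,-32.8,0.2,0,0,-1.4],[2.4,-23.3,-32.8,0.2,0,0,-1.4],[2.4,-23.3,-32.8,0.2,0,0,-1.4],[2.4,-23.3,-32.8,0.2,0,0,-1.4],[2.4,-23.3,-32.8,0.2,0,0,-1.4]]}}

```text
time_s: 1.15
tool_pos: [0.4514, -0.2776, 0.2199]
tool_rot: [-179.9, 0.0, 10.6]
force: [0.3, -0.1, 0.2]
grip_width: 0.0251
```

```bash
python3 -c "
from h import *
st();goal([.45,-.23,.2],0,20)"
```

```text
t 1.15 p [ 0.4514 -0.2776  0.2199] fr [-190.8 -225. ] yaz -79.4 tilt -0.1 q [ 53.3   5.3 -26.   99.5   2.3  75.8  37.5] F [ 0.3 -0.1  0.2] g 0.0251
 [0.74, -4.7, 2.0] [-0.293, 0.241, -1.37]
```

Request:
{"method": "jog_arm", "body": {"moves": [[2.4,0.7,-4.7,2,-0.29,0.24,-1.37],[2.4,0.7,-4.7,2,-0.29,0.24,-1.37],[2.4,0.7,-4.7,2,-0.29,0.24,-1.37],[2.4,0.7,-4.7,2,-0.29,0.24,-1.37],[2.4,0.7,-4.7,2,-0.29,0.24,-1.37],[2.4,0.7,-4.7,2,-0.29,0.24,-1.37],[2.4,0.7,-4.7,2,-0.29,0.24,-1.37],[2.4,0.7,-4.7,2,-0.29,0.24,-1.37],[2.4,0.7,-4.7,2,-0.29,0.24,-1.37],[2.4,0.7,-4.7,2,-0.29,0.24,-1.37],[2.4,0.7,-4.7,2,-0.29,0.24,-1.37],[2.4,0.7,-4.7,2,-0.29,0.24,-1.37]]}}

```text
time_s: 2.15
tool_pos: [0.4478, -0.232, 0.1996]
tool_rot: [160.1, -0.0, 89.9]
force: [-0.1, -0.2, -0.9]
grip_width: 0.0241
```

```bash
python3 -c "
from h import *
st();goal([.45,-.19,.13],60,28)"
```

```text
t 2.15 p [ 0.4478 -0.232   0.1996] fr [-191.7 -179.3] yaz -0.1 tilt 19.9 q [ 50.2 -10.9 -16.2 119.  -17.   55.8 131.4] F [-0.1 -0.2 -0.9] g 0.0241
 [4.19, -2.17, 6.62] [-0.128, 0.425, -0.959]
```

```bash
cat >> h.py <<'E'
_t=tool
def tool(az,tilt): return _t(az,tilt)*R.from_euler('z',180,degrees=True)   # camera side leads; az = push direction
E
python3 -c "
from h import *
goal([.45,-.2,.15],60,20)"
```

```text
[3.2, -1.49, 4.74] [0.417, 0.002, 2.121]
```

Request:
{"method": "jog_arm", "body": {"moves": [[2.4,0,0,0,0.1,0,0.5],[2.4,0,0,0,0.2,0,1.0],[2.4,0,0,0,0.2,0,1.0],[2.4,0,0,0,0.2,0,1.0],[2.4,0,0,0,0.3,0,1.5],[2.4,0,0,0,0.3,0,1.5],[2.4,0,0,0,0.3,0,1.5],[2.4,0,0,0,0.3,0,1.5],[2.4,0,0,0,0.3,0,1.5],[2.4,0,0,0,0.3,0,1.5],[2.4,0,0,0,0.3,0,1.5],[2.4,0,0,0,0.3,0,1.5]]}}

```text
time_s: 3.15
tool_pos: [0.447, -0.2335, 0.1994]
tool_rot: [-170.5, -9.4, 5.5]
force: [0.5, -0.3, -0.3]
grip_width: 0.0241
```

```bash
python3 -c "
from h import *
st();goal([.45,-.17,.10],60,30)"
```

```text
t 3.15 p [ 0.447  -0.2335  0.1994] fr [-192.6 -180.7] yaz -82.9 tilt -9.4 q [ 55.2   1.6 -21.3 106.6 -13.4  71.3  44.5] F [ 0.5 -0.3 -0.3] g 0.0241
 [-0.72, -4.56, 10.86] [0.295, 0.06, 0.638]
```

Request:
{"method": "jog_arm", "body": {"moves": [[2.4,-0.7,-4.6,10.9,0.3,0.06,0.64],[2.4,-0.7,-4.6,10.9,0.3,0.06,0.64],[2.4,-0.7,-4.6,10.9,0.3,0.06,0.64],[2.4,-0.7,-4.6,10.9,0.3,0.06,0.64],[2.4,-0.7,-4.6,10.9,0.3,0.06,0.64],[2.4,-0.7,-4.6,10.9,0.3,0.06,0.64],[2.4,-0.7,-4.6,10.9,0.3,0.06,0.64],[2.4,-0.7,-4.6,10.9,0.3,0.06,0.64]]}}

```text
time_s: 3.82
tool_pos: [0.4493, -0.171, 0.0991]
tool_rot: [-149.8, 0.2, -30.2]
force: [0.9, -0.9, -1.7]
grip_width: 0.0238
```

```bash
python3 -c "
from h import *
st();goal([.455,-.085,.02],60,32)
snap('side','side2.png',s=1.5);snap('wrist','wrist2.png',s=1.5)"
```

```text
t 3.82 p [ 0.4493 -0.171   0.0991] fr [-186.7 -118.5] yaz -120.3 tilt -30.2 q [ 57.8   9.1 -19.1 116.2 -30.2  63.7  24.2] F [ 0.9 -0.9 -1.7] g 0.0238
 [-3.81, -2.68, 10.73] [0.031, 0.001, -0.005]
```

View pics/side2.png

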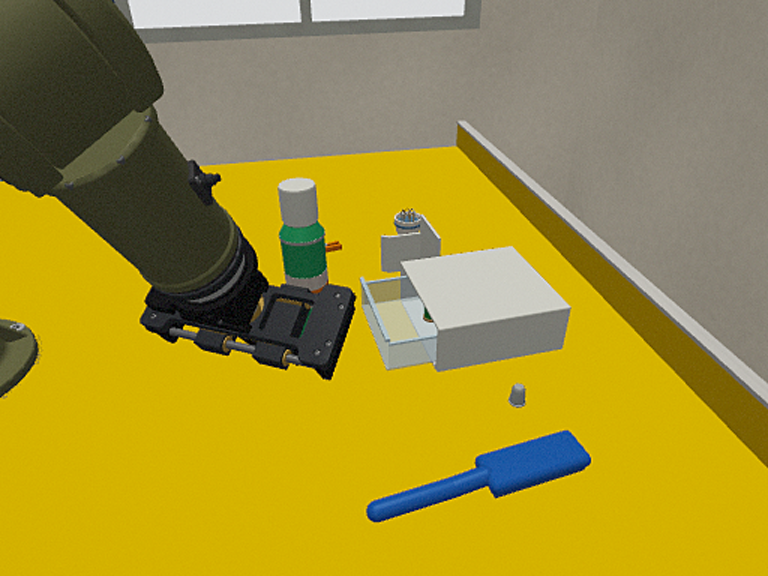

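View pics/wrist2.png

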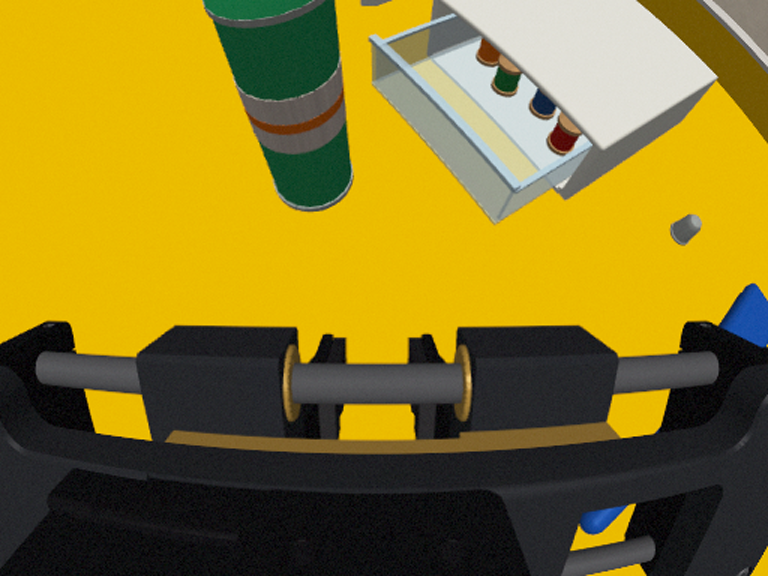

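```bash
python3 -c "
from h import *
p=at('wrist',313/1.5,210/1.5,0);o,d=ray('wrist',313/1.5,210/1.5);h=d[:2]/np.hypot(*d[:2]);c=p[:2]+.0285*h
print('can',c,tofr(c))
for u,v,z in [(518,190,.058),(372,38,.058),(603,148,.07),(497,222,.0)]: P=at('wrist',u/1.5,v/1.5,z);print(P,tofr(P))
"
```

```text
can [ 0.47709971 -0.01894099] [-150.    31.7]
[ 0.57093603 -0.12293019  0.058     ] [-62.4 -77.6]
[0.56103436 0.02791215 0.058     ] [-63.5  73.5]
[ 0.63414204 -0.12785202  0.07      ] [  0.4 -86.2]
[ 0.57700943 -0.11778001  0.        ] [-56.  -72.8]
```

```bash
python3 -c "
from h import *
goal([.4395,-.0886,.02],60,32)"
```

```text
[-4.99, -1.59, 10.18] [0.031, 0.001, -0.001]
```

Request:
{"method": "jog_arm", "body": {"moves": [[2.4,-2,-0.5,4,0.03,0,0],[2.4,-4,-1.2,7.5,0.03,0,0],[2.4,-5,-1.6,10.2,0.03,0,0],[2.4,-5,-1.6,10.2,0.03,0,0],[2.4,-5,-1.6,10.2,0.03,0,0]]}}

```text
time_s: 4.33
tool_pos: [0.4387, -0.0861, 0.0194]
tool_rot: [-148.1, 0.2, -29.8]
force: [1.0, 0.2, -0.2]
grip_width: 0.0242
```

```bash
python3 -c "
from h import *
st();goal([.4545,-.0625,.02],60,32)
snap('wrist','wrist3.png',s=1.5);snap('side','side3.png',s=1.5)"
```

```text
t 4.33 p [ 0.4387 -0.0861  0.0194] fr [-192.3  -33.2] yaz -119.9 tilt -31.9 q [ 54.9  11.2 -22.8 126.9 -36.6  50.9  28.2] F [ 1.   0.2 -0.2] g 0.0242
 [0.19, -2.44, 1.45] [0.001, 0.005, 0.001]
```

View pics/wrist3.png

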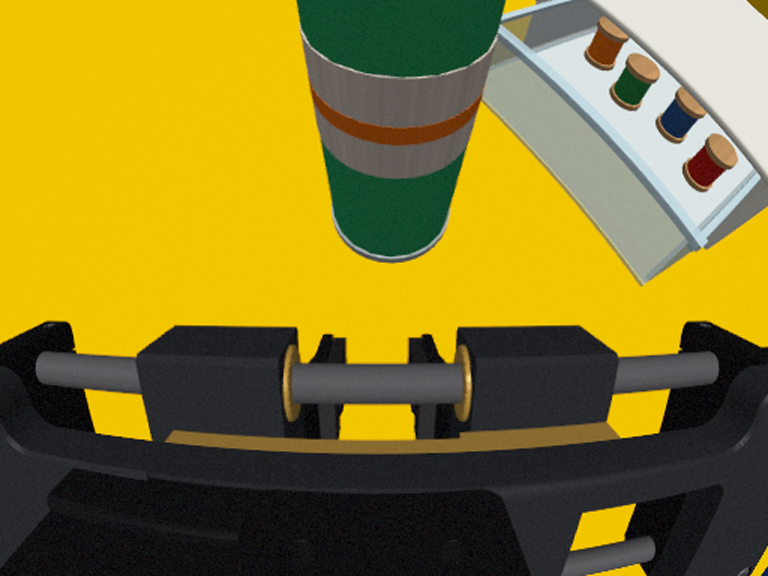

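View pics/side3.png

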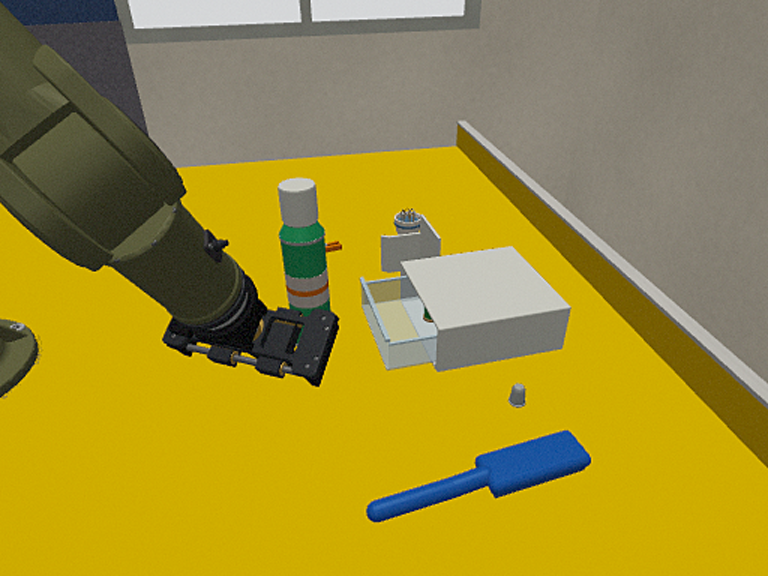

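```bash
cat >> h.py <<'E'
def foot(u,v):
    p=at('wrist',u,v,0);o,d=ray('wrist',u,v);h=d[:2]/np.hypot(*d[:2]);c=p[:2]+.0285*h
    t=c-get_obs()['tool_pos'][:2]; a=np.radians(get_obs()['tool_rot'][2]+90); print('can',np.round(c,4),tofr(c),'ahead',np.round(t@[np.cos(a),np.sin(a)],4),'left',np.round(t@[-np.sin(a),np.cos(a)],4))
E
python3 -c "
from h import *
foot(391.5/1.5,262/1.5); goal([.4795-.022,-.0195-.0381,.02],60,32); goal([.4795-.022+.03,-.0195-.0381+.052,.02],60,32)"
```

```text
can [ 0.4879 -0.027 ] [-139.7   23. ] ahead 0.0776 left -0.0097
 [-0.13, -3.0, 1.97] [0.002, -0.001, 0.001]
 [-0.13, -8.1, 5.14] [0.002, -0.001, 0.001]
```

```bash
python3 -c "
from h import *
st();snap('wrist','w4.png',crop=(190,100,330,200),s=5.5)
foot(391.5/1.5,262/1.5)
p=viewer.camera_params('wrist');print(np.round(p['extrinsics'],3))"
```

```text
t 4.43 p [ 0.4407 -0.0893  0.0209] fr [-190.4  -36.4] yaz -120.0 tilt -31.9 q [ 55.   11.1 -22.7 126.6 -36.6  50.9  28.2] F [1.  0.1 0.9] g 0.0238
can [ 0.4883 -0.0275] [-139.3   22.4] ahead 0.0776 left -0.0098
[[ 0.865  0.476 -0.156  0.425]
 [-0.501  0.824 -0.265 -0.116]
 [ 0.002  0.308  0.952  0.193]
 [ 0.     0.     0.     1.   ]]
```

View pics/w4.png

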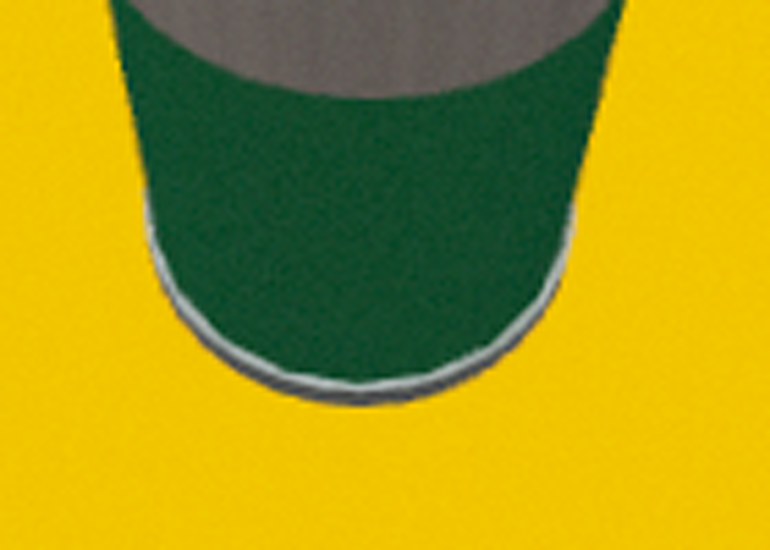

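```bash
python3 -c "
from h import *
goal([.4635,-.0556,.02],60,32); goal([.4635+.0145,-.0556+.0262,.02],60,32)"
```

```text
[0.24, -3.42, 2.25] [0.002, -0.002, 0.0]
 [0.18, -5.96, 3.83] [0.002, -0.002, 0.0]
```

Touch and push 30 mm gently.

Request:
{"method": "jog_arm", "body": {"moves": [[2.4,0.2,-2.0,1.3,0,0,0],[2.4,0.2,-3.0,1.95,0,0,0],[2.4,0.2,-3.4,2.2,0,0,0],[2.4,0.2,-3.7,2.4,0,0,0],[2.4,0.2,-4.0,2.6,0,0,0],[2.4,0.2,-4.3,2.8,0,0,0],[2.4,0.2,-4.6,2.98,0,0,0],[2.4,0.2,-4.9,3.17,0,0,0],[2.4,0.2,-5.2,3.36,0,0,0],[2.4,0.2,-5.5,3.55,0,0,0],[2.4,0.2,-5.8,3.73,0,0,0],[2.4,0.2,-6.0,3.85,0,0,0]]}}

```text
time_s: 5.48
tool_pos: [0.4785, -0.0287, 0.0201]
tool_rot: [-148.1, -0.1, -30.0]
force: [-1.5, -0.9, 1.4]
grip_width: 0.0241
```

```bash
python3 -c "
from h import *
st();snap('wrist','w5.png',s=1.5);snap('top','t5.png',crop=(100,120,320,300),s=3);
goal([.5062,.0213,.02],60,32)"
```

```text
t 5.48 p [ 0.4785 -0.0287  0.0201] fr [-149.2   21.9] yaz -120.0 tilt -31.9 q [ 49.2  11.6 -26.7 126.6 -38.4  45.8  21.2] F [-1.5 -0.9  1.4] g 0.0241
 [-0.09, -4.83, 3.02] [0.002, -0.001, 0.001]
```

View pics/w5.png

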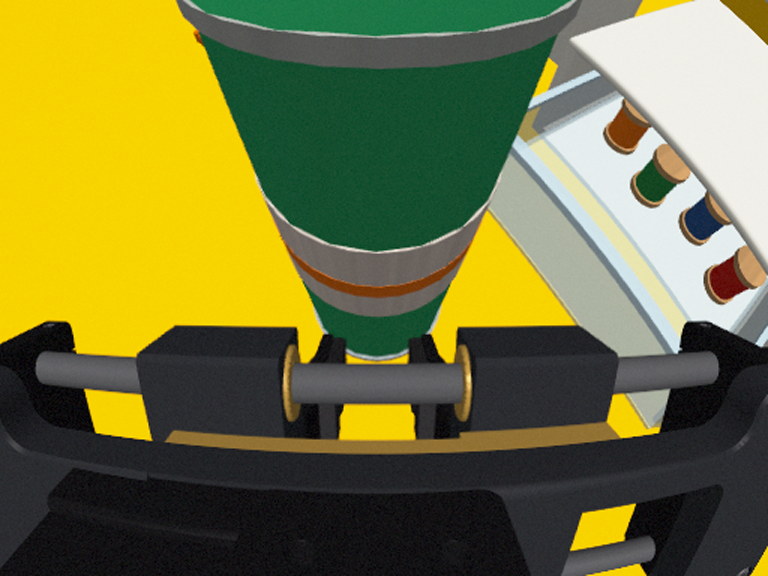

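View pics/t5.png

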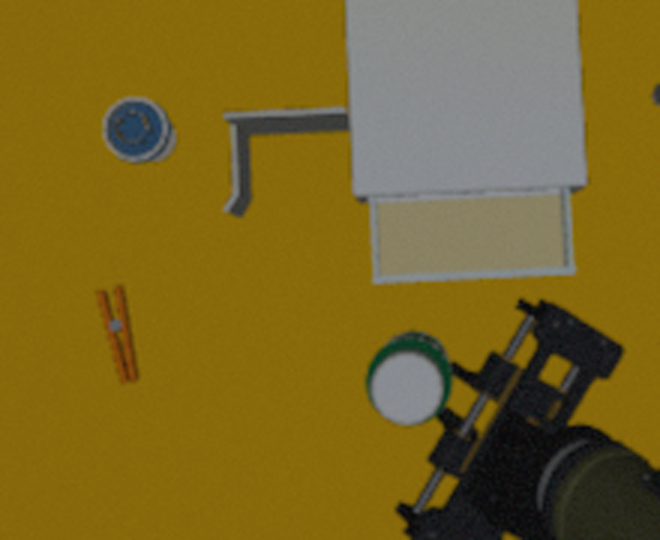

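Request:
{"method": "jog_arm", "body": {"moves": [[2.4,0,-0.4,0.25,0,0,0],[2.4,0,-0.8,0.5,0,0,0],[2.4,0,-1.2,0.75,0,0,0],[2.4,0,-1.6,1.0,0,0,0],[2.4,0,-2.0,1.25,0,0,0],[2.4,0,-2.4,1.5,0,0,0],[2.4,0,-2.8,1.75,0,0,0],[2.4,0,-3.2,2.0,0,0,0],[2.4,0,-3.6,2.25,0,0,0],[2.4,0,-4.0,2.5,0,0,0],[2.4,0,-4.3,2.7,0,0,0]]}}

```text
time_s: 6.5
tool_pos: [0.5041, 0.0161, 0.02]
tool_rot: [-148.1, -0.1, -30.0]
force: [-0.8, -1.8, 1.0]
grip_width: 0.024
```

```bash
python3 -c "
from h import *
st();snap('side','s6.png',crop=(150,90,400,270),s=3);snap('top','t6.png',crop=(100,120,320,300),s=3);
"
```

```text
t 6.5 p [0.5041 0.0161 0.02  ] fr [-121.   65.] yaz -119.9 tilt -31.9 q [ 44.8  12.5 -29.2 125.8 -38.8  42.1  15.7] F [-0.8 -1.8  1. ] g 0.024
```

View pics/s6.png

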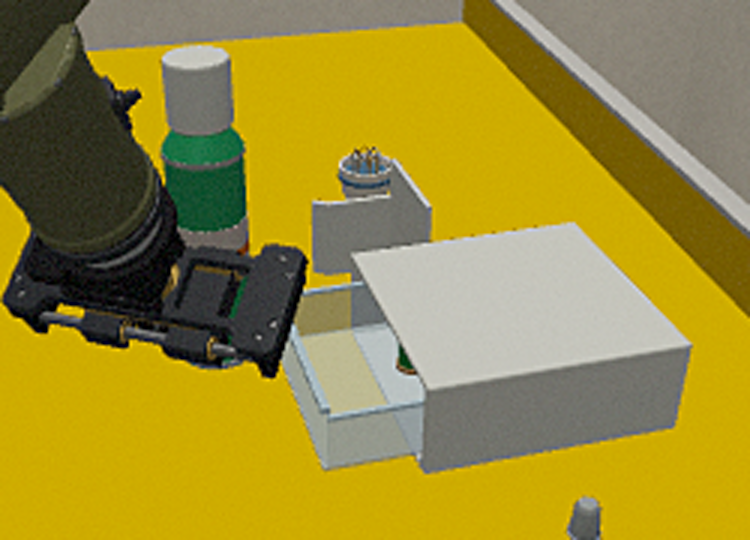

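View pics/t6.png

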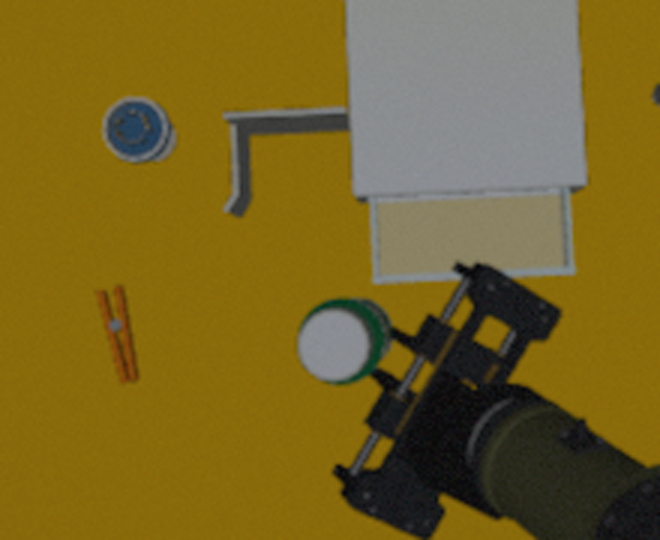

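```bash
python3 -c "
from h import *
goal(fr(-129.8,68.7,20),42+YAW,32)
goal(fr(-127.5,70.7,20),42+YAW,32)
goal(fr(-95.3,104.3,20),42+YAW,32)"
```

```text
[-0.92, 0.18, -0.11] [0.001, 0.135, 0.219]
 [-0.84, -0.07, 0.05] [0.001, 0.135, 0.219]
 [0.01, -3.96, 2.47] [0.001, 0.135, 0.219]
```

Request:
{"method": "jog_arm", "body": {"moves": [[2.4,-0.4,0.2,-0.1,0,0.06,0.1],[2.4,-0.9,0.2,-0.1,0,0.135,0.22],[2.4,-0.9,0.1,0,0,0.135,0.22],[2.4,-0.8,-0.1,0.05,0,0.135,0.22],[2.4,-0.7,-0.5,0.3,0,0.135,0.22],[2.4,-0.6,-1.0,0.6,0,0.135,0.22],[2.4,-0.5,-1.5,0.95,0,0.135,0.22],[2.4,-0.4,-2.0,1.25,0,0.135,0.22],[2.4,-0.3,-2.5,1.55,0,0.135,0.22],[2.4,-0.2,-3.0,1.85,0,0.135,0.22],[2.4,-0.1,-3.5,2.2,0,0.135,0.22],[2.4,0,-3.9,2.45,0,0.135,0.22]]}}

```text
time_s: 7.6
tool_pos: [0.5277, 0.057, 0.0199]
tool_rot: [-148.1, 0.0, -44.7]
force: [-1.6, -1.3, 2.1]
grip_width: 0.0242
```

```bash
python3 -c "
from h import *
st();snap('wrist','w7.png',s=1.5);snap('top','t7.png',crop=(100,100,320,280),s=3);
"
```

```text
t 7.6 p [0.5277 0.057  0.0199] fr [-95.1 104.5] yaz -134.7 tilt -31.9 q [ 39.6   8.8 -32.5 130.2 -44.5  29.9   0.2] F [-1.6 -1.3  2.1] g 0.0242
```

View pics/w7.png

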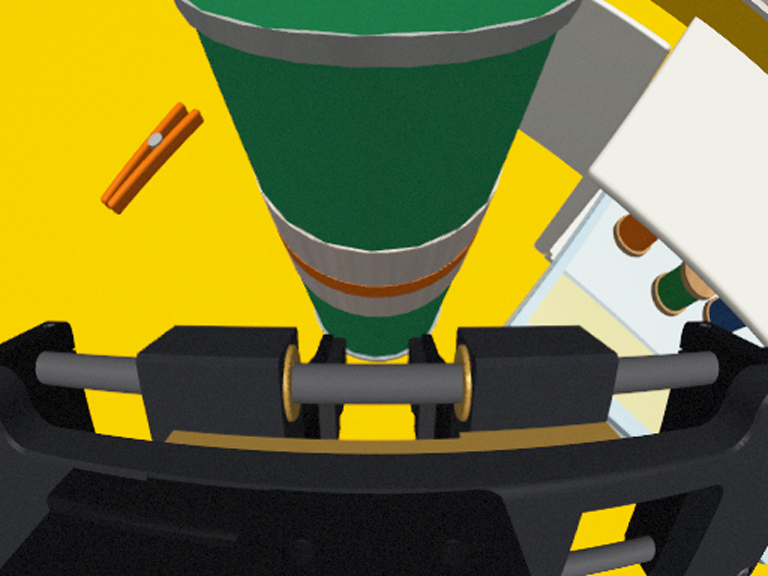

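View pics/t7.png

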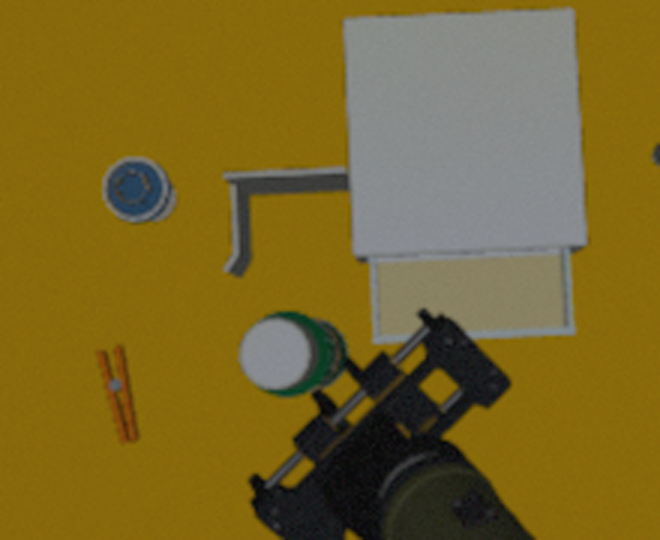

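```bash
python3 -c "
from h import *
goal(fr(-105,112.8,20),22+YAW,32)
goal(fr(-107.7,123.7,20),5+YAW,32)"
```

```text
[-1.26, 0.18, -0.1] [0.0, 0.185, 0.296]
 [-2.25, -0.27, 0.18] [0.0, 0.342, 0.548]
```

Request:
{"method": "jog_arm", "body": {"moves": [[2.4,0,0.35,-0.2,0,0,0],[2.4,-0.6,0.25,-0.15,0,0.09,0.15],[2.4,-1.26,0.18,-0.1,0,0.185,0.3],[2.4,-1.26,0.18,-0.1,0,0.185,0.3],[2.4,-1.75,0.0,0.05,0,0.26,0.42],[2.4,-2.25,-0.27,0.18,0,0.34,0.55],[2.4,-2.25,-0.27,0.18,0,0.34,0.55],[2.4,-2.25,-0.27,0.18,0,0.34,0.55]]}}

```text
time_s: 8.37
tool_pos: [0.5104, 0.0699, 0.0164]
tool_rot: [-149.3, -0.2, -75.4]
force: [0.4, 0.2, 0.0]
grip_width: 0.024
```

```bash
python3 -c "
from h import *
st();snap('wrist','w8.png',s=1.5);snap('top','t8.png',crop=(100,100,320,280),s=3);
goal(fr(-104,124.5,20),3+YAW,32)
goal(fr(-64,127,20),3+YAW,32)
"
```

```text
t 8.37 p [0.5104 0.0699 0.0164] fr [-111.6  118.4] yaz -165.3 tilt -30.7 q [ 31.4  -0.4 -39.4 138.7 -17.4  11.5 -67.3] F [0.4 0.2 0. ] g 0.024
 [-0.39, -0.92, 0.13] [0.023, 0.074, 0.128]
 [0.16, -4.33, 2.15] [0.023, 0.074, 0.128]
```

View pics/w8.png

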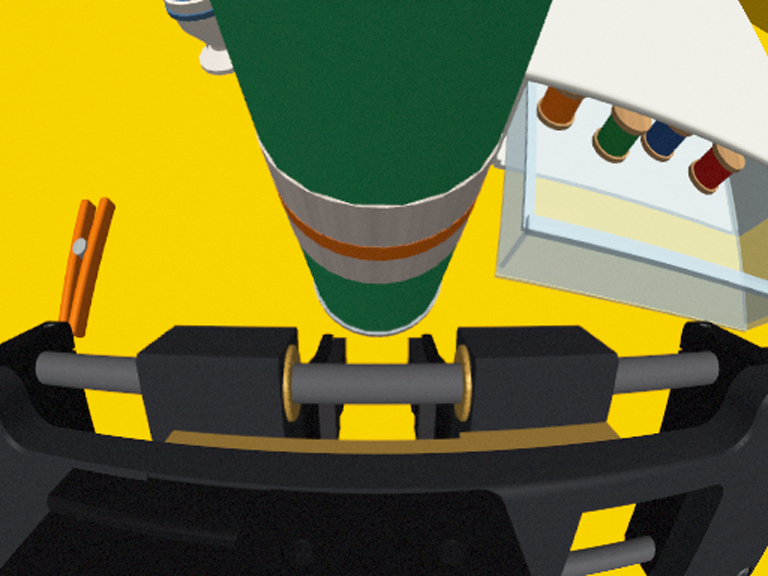

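View pics/t8.png

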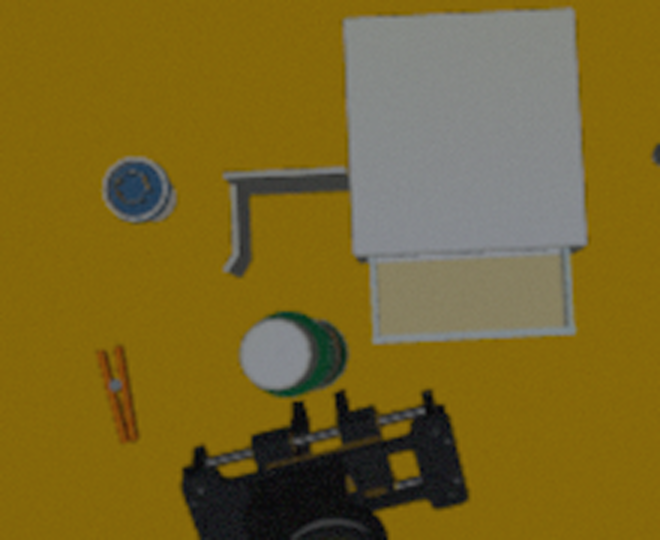

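```bash
python3 -c "
from h import *
goal(fr(-104,120.3,20),11+YAW,31)
goal(fr(-76,122,20),8+YAW,30)
"
```

```text
[0.02, -0.85, 0.08] [0.005, 0.001, 0.009]
 [0.41, -3.24, 1.5] [-0.012, 0.028, 0.054]
```

Request:
{"method": "jog_arm", "body": {"moves": [[2.4,0,-0.4,0.04,0,0,0.0],[2.4,0.0,-0.8,0.08,0,0,0],[2.4,0.05,-1.1,0.25,0,0,0.01],[2.4,0.1,-1.4,0.42,0,0.005,0.02],[2.4,0.15,-1.7,0.6,0,0.01,0.03],[2.4,0.2,-2.0,0.77,-0.005,0.015,0.03],[2.4,0.25,-2.3,0.95,-0.01,0.02,0.04],[2.4,0.3,-2.6,1.13,-0.01,0.025,0.05],[2.4,0.35,-2.9,1.3,-0.01,0.03,0.05],[2.4,0.41,-3.24,1.5,-0.01,0.03,0.054]]}}

```text
time_s: 9.3
tool_pos: [0.5457, 0.0751, 0.0197]
tool_rot: [-150.0, -0.1, -78.7]
force: [-2.4, 0.4, 1.2]
grip_width: 0.024
```

```bash
python3 -c "
from h import *
st();snap('wrist','w9.png',s=1.5);snap('top','t9.png',crop=(100,100,320,280),s=3);
goal(fr(-36,125,20),4+YAW,30)
"
```

```text
t 9.3 p [0.5457 0.0751 0.0197] fr [-76.  121.6] yaz -168.7 tilt -30.0 q [ 25.3   4.1 -35.9 134.    8.1  12.7 -95.9] F [-2.4  0.4  1.2] g 0.024
 [0.22, -3.4, 1.99] [-0.002, 0.033, 0.06]
```

View pics/w9.png

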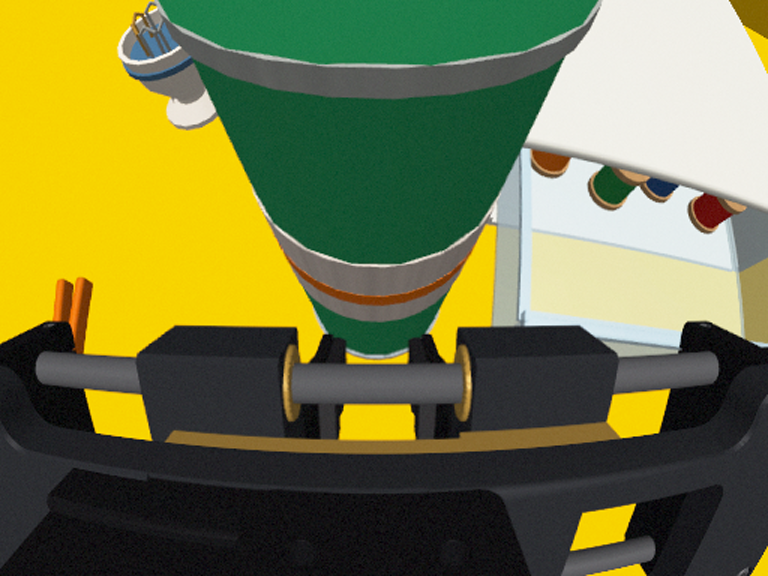

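View pics/t9.png

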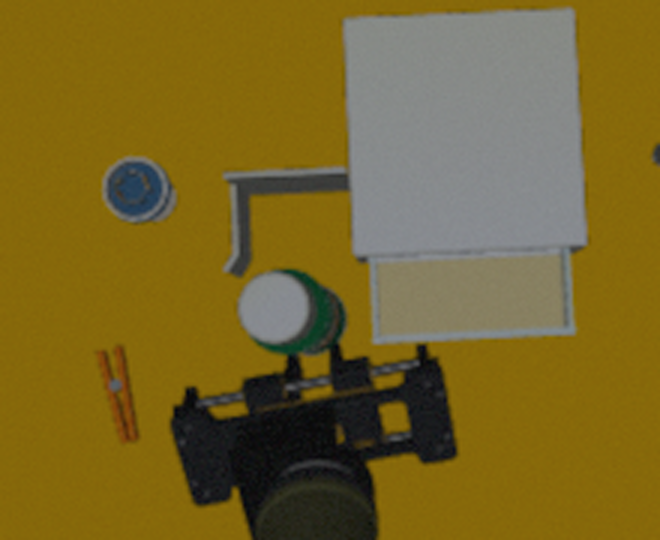

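Request:
{"method": "jog_arm", "body": {"moves": [[2.4,0.02,-0.3,0.18,0,0.003,0.006],[2.4,0.04,-0.6,0.36,0,0.006,0.012],[2.4,0.06,-0.9,0.54,0,0.009,0.018],[2.4,0.08,-1.2,0.72,0,0.012,0.024],[2.4,0.1,-1.5,0.9,0,0.015,0.03],[2.4,0.12,-1.8,1.06,0,0.018,0.036],[2.4,0.14,-2.1,1.24,0,0.021,0.04],[2.4,0.16,-2.4,1.42,0,0.024,0.045],[2.4,0.18,-2.7,1.6,0,0.027,0.05],[2.4,0.2,-3.0,1.77,0,0.03,0.055],[2.4,0.22,-3.3,1.95,0,0.033,0.06]]}}

```text
time_s: 10.32
tool_pos: [0.5843, 0.0803, 0.0196]
tool_rot: [-149.9, 0.0, -82.7]
force: [-2.6, -1.1, 0.9]
grip_width: 0.0244
```

```bash
python3 -c "
from h import *
print('cap',tofr(at('top',192,202.7,.23)))
st();snap('side','s10.png',crop=(150,90,400,270),s=3);snap('top','t10.png',crop=(100,100,320,280),s=3);
goal(fr(-10,127,20),2+YAW,30)
goal(fr(-2,127.5,20),2+YAW,30)
"
```

```text
cap [-43.9 124.6]
t 10.32 p [0.5843 0.0803 0.0196] fr [-37.2 124.4] yaz -172.7 tilt -30.1 q [  15.5    8.3  -28.1  129.4   24.7   14.3 -116.4] F [-2.6 -1.1  0.9] g 0.0244
 [-0.04, -2.32, 1.33] [-0.002, 0.018, 0.03]
 [-0.03, -3.02, 1.73] [-0.002, 0.018, 0.03]
```

View pics/s10.png

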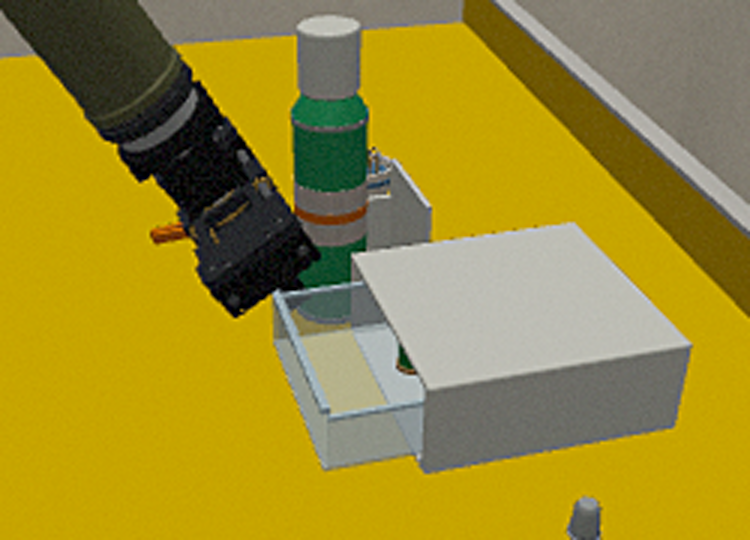

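View pics/t10.png

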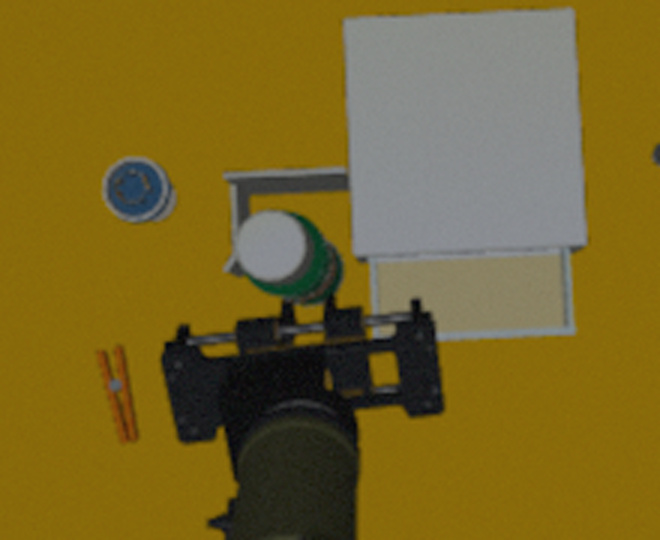

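Request:
{"method": "jog_arm", "body": {"moves": [[2.4,0,-0.3,0.17,0,0.003,0.006],[2.4,0,-0.6,0.34,0,0.006,0.012],[2.4,0,-0.9,0.52,0,0.009,0.018],[2.4,0,-1.2,0.69,0,0.012,0.024],[2.4,0,-1.5,0.86,0,0.015,0.03],[2.4,0,-1.8,1.03,0,0.018,0.03],[2.4,0,-2.1,1.2,0,0.018,0.03],[2.4,0,-2.3,1.32,0,0.018,0.03],[2.4,0,-2.4,1.38,0,0.018,0.03],[2.4,0,-2.5,1.43,0,0.018,0.03]]}}

```text
time_s: 11.25
tool_pos: [0.6134, 0.0844, 0.0199]
tool_rot: [-149.9, -0.0, -84.6]
force: [-1.4, -0.1, -0.7]
grip_width: 0.0244
```

```bash
python3 -c "
from h import *
st();snap('side','s11.png',crop=(150,90,400,270),s=3)
goal(fr(-2,127.5,20),2+YAW,30)
"
```

```text
t 11.25 p [0.6134 0.0844 0.0199] fr [ -7.9 126.8] yaz -174.6 tilt -30.1 q [  11.    11.3  -24.6  125.8   30.5   15.9 -124. ] F [-1.4 -0.1 -0.7] g 0.0244
 [-0.05, -0.5, 0.29] [-0.002, -0.0, -0.0]
```

View pics/s11.png

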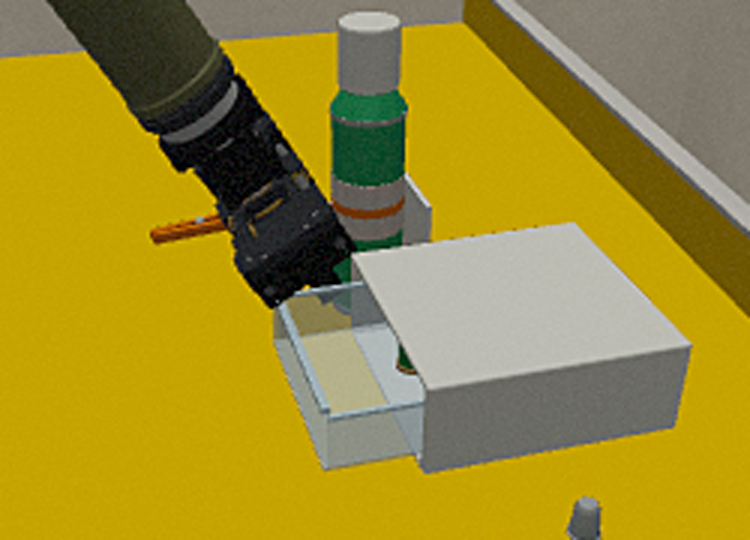

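Request:
{"method": "jog_arm", "body": {"moves": [[2.4,0,-0.1,0.06,0,0,0],[2.4,0,-0.2,0.12,0,0,0],[2.4,0,-0.3,0.17,0,0,0],[2.4,0,-0.35,0.2,0,0,0]]}}

```text
time_s: 11.63
tool_pos: [0.6178, 0.0847, 0.0201]
tool_rot: [-149.9, -0.0, -84.7]
force: [-1.8, -0.7, -1.2]
grip_width: 0.0238
```

Request:
{"method": "jog_arm", "body": {"moves": [[2.4,0,-0.08,0.05,0,0,0],[2.4,0,-0.16,0.09,0,0,0],[2.4,0,-0.2,0.11,0,0,0]]}}

```text
time_s: 11.88
tool_pos: [0.6192, 0.0847, 0.0195]
tool_rot: [-150.0, -0.0, -84.7]
force: [-5.8, -0.1, 0.3]
grip_width: 0.024
```

```bash
python3 -c "
from h import *
st();snap('wrist','w12.png',s=1.5);snap('top','t12.png',crop=(130,80,290,220),s=4)
"
```

```text
t 11.88 p [0.6192 0.0847 0.0195] fr [ -2.  126.8] yaz -174.7 tilt -30.0 q [  10.8   12.   -24.4  125.    30.8   16.2 -124.1] F [-5.8 -0.1  0.3] g 0.024
```

View pics/t12.png

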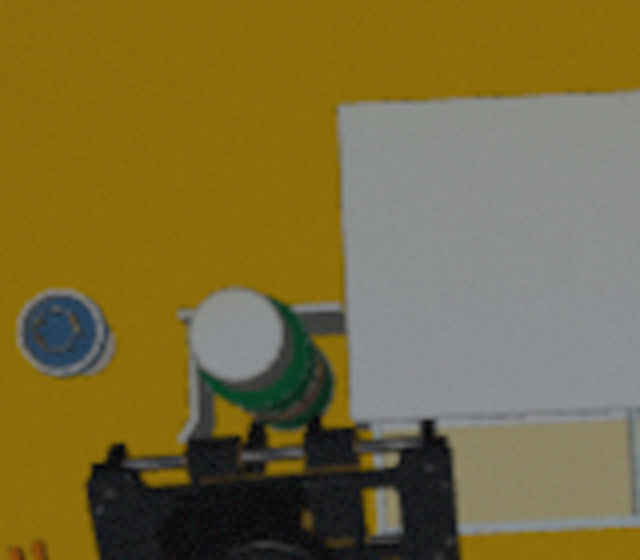

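Request:
{"method": "jog_arm", "body": {"moves": [[2.4,0,-0.06,0.03,0,0,0],[2.4,0,-0.12,0.07,0,0,0]]}}

```text
time_s: 12.15
tool_pos: [0.6197, 0.0847, 0.0191]
tool_rot: [-150.1, -0.1, -84.7]
force: [-8.7, -0.3, 5.0]
grip_width: 0.024
```

```bash
python3 -c "
from h import *
st();print('cap',tofr(at('top',130+237/4,80+335/4,.23)))
goal(fr(-45,125,20),5.3,30);goal(fr(-75,125,20),5.3,30)
"
```

```text
t 12.15 p [0.6197 0.0847 0.0191] fr [ -1.6 126.8] yaz -174.6 tilt -29.9 q [  10.8   12.1  -24.4  124.9   30.9   16.3 -124.1] F [-8.7 -0.3  5. ] g 0.024
cap [ 27.8 127. ]
 [0.03, 3.72, -2.24] [0.001, -0.001, 0.001]
 [-0.07, 6.32, -3.74] [0.001, -0.001, 0.001]
```

Request:
{"method": "jog_arm", "body": {"moves": [[2.4,0,0.4,-0.2,0,0,0],[2.4,0,1.0,-0.55,0,0,0],[2.4,0,2.0,-1.2,0,0,0],[2.4,0,3.7,-2.2,0,0,0],[2.4,0,5.2,-3.1,0,0,0],[2.4,0,6.3,-3.75,0,0,0],[2.4,0,6.3,-3.75,0,0,0]]}}

```text
time_s: 12.73
tool_pos: [0.5443, 0.0772, 0.0196]
tool_rot: [-150.1, -0.1, -84.7]
force: [-0.3, -0.2, -0.8]
grip_width: 0.0238
```

```bash
python3 -c "
from h import *
st();goal(fr(-85,60,150),5,12);goal(fr(-75,-20,150),YAW,0)
"
```

```text
t 12.73 p [0.5443 0.0772 0.0196] fr [-77.3 123.7] yaz -174.6 tilt -29.9 q [  13.9    3.4  -27.8  134.3   24.    14.2 -119.9] F [-0.3 -0.2 -0.8] g 0.0238
 [6.38, -5.63, -11.78] [-0.312, -0.0, 0.006]
 [14.41, -6.25, -11.4] [-0.522, 0.007, 0.034]
```

Request:
{"method": "jog_arm", "body": {"moves": [[0,0,-2,-3.5,0,0,0],[0,0,-4,-7,0,0,0],[0,1,-6,-10.4,0,0,0],[0,5,-6.2,-11,0,0,0],[0,9,-6.2,-11.2,-0.1,0,0],[0,12,-6.25,-11.4,-0.2,0,0.02],[0,14.4,-6.25,-11.4,-0.32,0,0.03],[0,14.4,-6.25,-11.4,-0.45,0,0.03],[0,14.4,-6.25,-11.4,-0.52,0,0.034],[0,14.4,-6.25,-11.4,-0.52,0,0.034],[0,14.4,-6.25,-11.4,-0.52,0,0.034]]}}

```text
time_s: 13.65
tool_pos: [0.5564, -0.0658, 0.1493]
tool_rot: [-179.8, 0.4, -86.5]
force: [0.9, -0.1, 0.2]
grip_width: 0.0005
```

```bash
python3 -c "
from h import *
st();snap('wrist','w13.png',s=1.5);snap('top','t13.png',crop=(130,80,310,230),s=4);goal(fr(-36,-20,110),YAW,0);goal(fr(-36,-20,27),YAW,0)
"
```

```text
t 13.65 p [ 0.5564 -0.0658  0.1493] fr [-73.6 -19.7] yaz -176.5 tilt -0.2 q [ 20.1  11.1 -17.7 101.1   3.2  68.2 -84.9] F [ 0.9 -0.1  0.2] g 0.0005
 [0.05, -3.94, 3.98] [-0.002, 0.006, 0.002]
 [0.1, -3.92, 12.28] [-0.002, 0.006, 0.002]
```

View pics/w13.png

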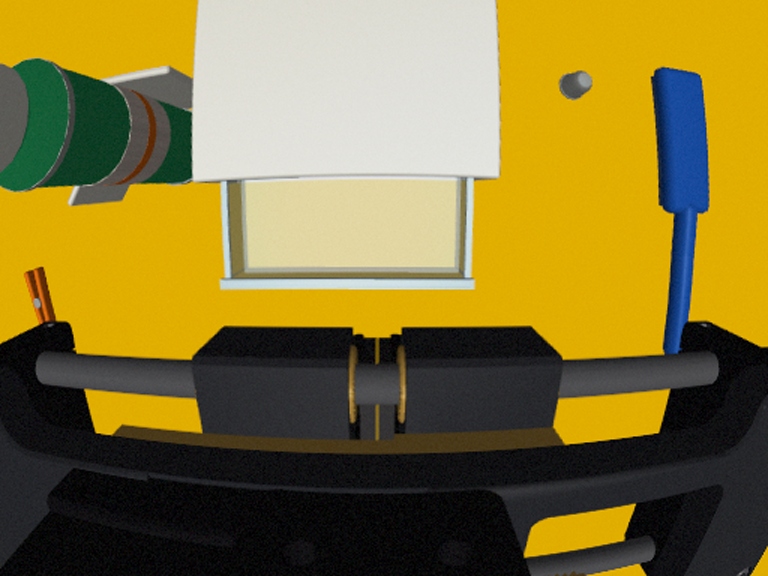

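View pics/t13.png

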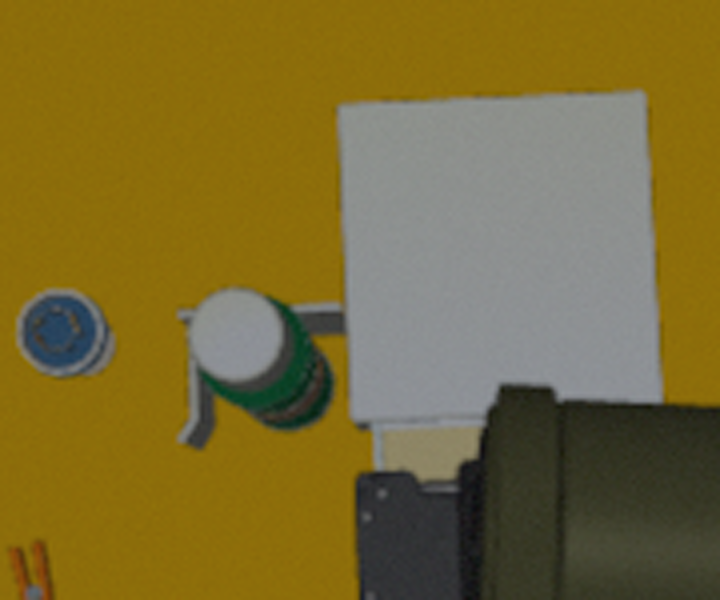

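```bash
python3 -c "
from h import *
for v,z in ((289,.058),(279,.058),(179,.07)): print(v,tofr(at('wrist',350/1.5,v/1.5,z)))
"
```

```text
289 [-67.9  -4.4]
279 [-61.9  -4.4]
179 [-4.6 -5.6]
```

Request:
{"method": "jog_arm", "body": {"moves": [[0,0.05,-2.5,1,0,0,0],[0,0.05,-4.15,3,0,0,0],[0,0.05,-4.15,4,0,0,0],[0,0.05,-4.15,5,0,0,0],[0,0.05,-4.15,8,0,0,0],[0,0.1,-4.15,10.5,0,0,0],[0,0.1,-4.15,12,0,0,0],[0,0.1,-4.15,12,0,0,0]]}}

```text
time_s: 14.42
tool_pos: [0.5918, -0.0639, 0.0263]
tool_rot: [179.7, 0.4, -86.5]
force: [-0.7, -0.3, -0.4]
grip_width: 0.0006
```

```bash
python3 -c "
from h import *
st();snap('side','s14.png',crop=(150,90,400,270),s=3);snap('wrist','w14.png',s=1.5)
goal(fr(-100,-20,28),YAW,0)
"
```

```text
t 14.42 p [ 0.5918 -0.0639  0.0263] fr [-38.1 -19.9] yaz -176.5 tilt 0.3 q [ 17.9  22.8 -16.8 102.1   7.3  56.6 -88.3] F [-0.7 -0.3 -0.4] g 0.0006
 [-0.03, 6.53, 0.2] [-0.002, 0.006, 0.002]
```

View pics/s14.png

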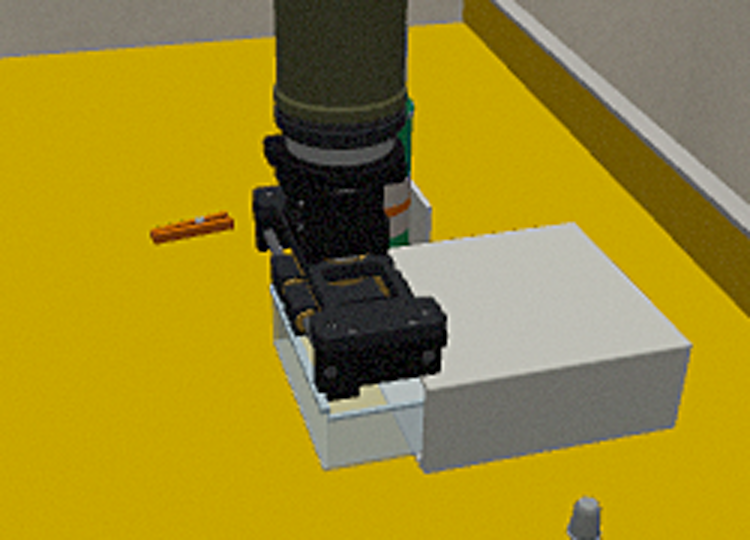

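Request:
{"method": "jog_arm", "body": {"moves": [[0,0,0.5,0,0,0,0],[0,0,1.0,0,0,0,0],[0,0,1.4,0,0,0,0],[0,0,1.8,0,0,0,0],[0,0,2.2,0,0,0,0],[0,0,2.6,0,0,0,0],[0,0,3.1,0,0,0,0],[0,0,3.6,0,0,0,0],[0,0,4.1,0,0,0,0],[0,0,4.6,0,0,0,0],[0,0,5.1,0,0,0,0],[0,0,5.6,0,0,0,0]]}}

```text
time_s: 15.52
tool_pos: [0.5389, -0.0674, 0.03]
tool_rot: [-179.9, 0.3, -86.5]
force: [0.9, -0.2, 1.6]
grip_width: 0.0006
```

Request:
{"method": "jog_arm", "body": {"moves": [[0,0,0.5,0,0,0,0],[0,0,1.0,0,0,0,0],[0,0,1.5,0,0,0,0],[0,0,1.9,0,0,0,0],[0,0,2.3,0,0,0,0],[0,0,2.6,0,0,0,0]]}}

```text
time_s: 16.02
tool_pos: [0.5123, -0.069, 0.0299]
tool_rot: [-179.9, 0.3, -86.5]
force: [0.8, -0.8, 0.2]
grip_width: 0.0006
```

```bash
python3 -c "
from h import *
st();snap('side','s15.png',crop=(150,90,400,270),s=3)
"
```

```text
t 16.02 p [ 0.5123 -0.069   0.0299] fr [-117.8  -20.3] yaz -176.5 tilt -0.1 q [ 20.9  13.9 -17.5 113.2   4.8  53.6 -85.5] F [ 0.8 -0.8  0.2] g 0.0006
```

View pics/s15.png

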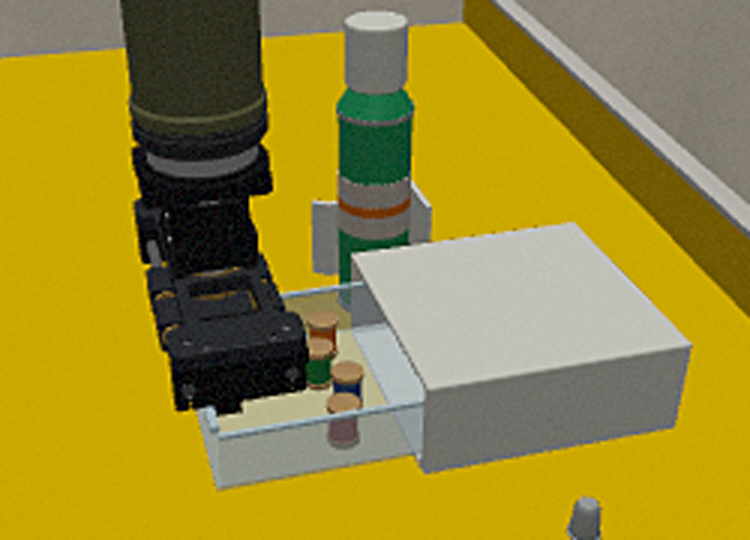

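Tray is coming out. Continue slowly to the stop.

Request:
{"method": "jog_arm", "body": {"moves": [[0,0,0.25,0,0,0,0],[0,0,0.5,0,0,0,0],[0,0,0.75,0,0,0,0],[0,0,0.9,0,0,0,0]]}}

```text
time_s: 16.4
tool_pos: [0.5024, -0.0696, 0.0297]
tool_rot: [-180.0, 0.3, -86.5]
force: [2.0, -0.6, 0.8]
grip_width: 0.0003
```

Request:
{"method": "jog_arm", "body": {"moves": [[0,0,0.1,0,0,0,0],[0,0,0.2,0,0,0,0],[0,0,0.3,0,0,0,0],[0,0,0.35,0,0,0,0]]}}

```text
time_s: 16.73
tool_pos: [0.5009, -0.0696, 0.0298]
tool_rot: [-179.7, 0.3, -86.5]
force: [7.7, -0.1, -5.6]
grip_width: 0.0005
```

```bash
python3 -c "
from h import *
st()"
```

```text
t 16.73 p [ 0.5009 -0.0696  0.0298] fr [-129.2  -20.3] yaz -176.5 tilt -0.3 q [ 21.3  12.5 -17.6 114.9   4.3  53.  -84.9] F [ 7.7 -0.1 -5.6] g 0.0005
```

Request:
{"method": "jog_arm", "body": {"moves": [[0,0,0.15,0,0,0,0],[0,0,0.25,0,0,0,0],[0,0,0.25,0,0,0,0]]}}

```text
time_s: 16.98
tool_pos: [0.501, -0.0696, 0.0301]
tool_rot: [-179.4, 0.3, -86.5]
force: [7.5, 0.2, -5.7]
grip_width: 0.0004
```

Request:
{"method": "jog_arm", "body": {"moves": [[0,0,-0.8,0,0,0,0],[0,0,-1.5,0,0,0,0],[0,0,-1.5,-1,0,0,0],[0,0,-1.5,-4,0,0,0],[0,0,-1.5,-8,0,0,0],[0,0,-1.5,-12,0,0,0],[0,3,1,-15,0,0,0],[0,7,2,-16,0,0,0],[0,11,2,-16,0,0,0],[0,15,2,-16,0,0,0],[0,15,2,-16,0,0,0],[0,15,2,-16,0,0,0]]}}

```text
time_s: 17.98
tool_pos: [0.4872, -0.2248, 0.1894]
tool_rot: [-179.4, 0.3, -86.9]
force: [0.4, 1.1, -0.3]
grip_width: 0.0006
```

```bash
python3 -c "
from h import *
st();snap('side','s16.png',s=1.5);snap('top','t16.png',crop=(100,80,370,280),s=2.9)
"
```

```text
t 17.98 p [ 0.4872 -0.2248  0.1894] fr [-151.9 -174.4] yaz -176.9 tilt -0.6 q [ 31.5   5.9  -9.9 101.9   0.5  71.9 -65.3] F [ 0.4  1.1 -0.3] g 0.0006
```

View pics/s16.png

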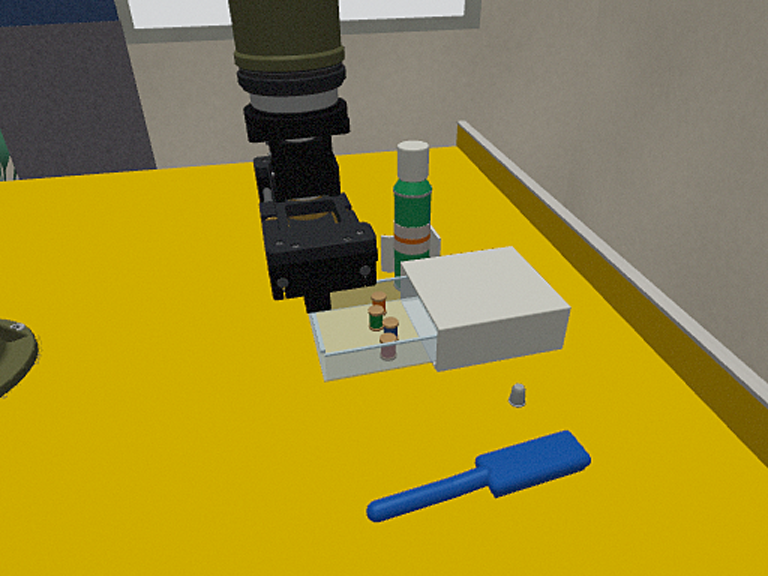

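View pics/t16.png

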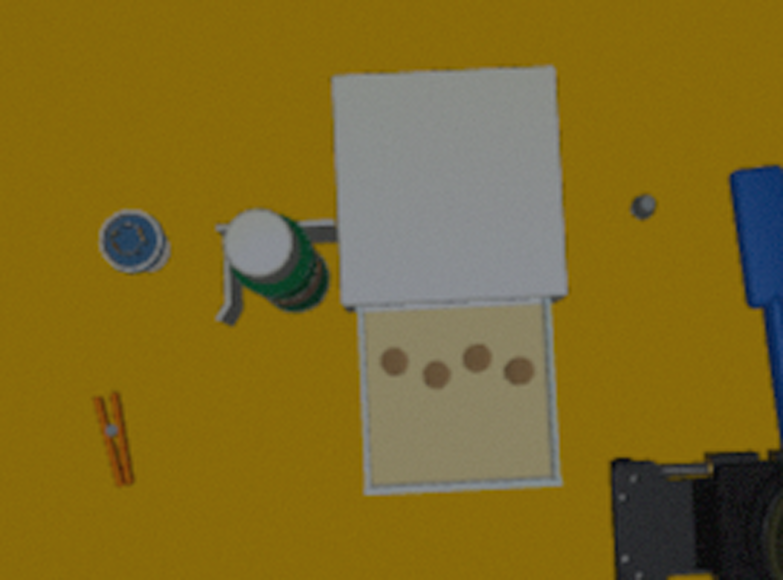

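```bash
python3 -c "
from h import *
A=lambda u,v,z:tofr(at('top',100+u/2.9,80+v/2.9,z))
print('tray outer',A(463,491,.058),'cap',A(260,243,.23),'thimble',A(644,206,.026),tofr([.7104,-.1949]))
a=cv2.imread('pics/raw_top1.png').astype(int);b=cv2.imread('pics/raw_t16.png').astype(int)
d=cv2.blur(abs(a-b).max(2).astype(np.float32),(3,3))
for n,(x0,y0,x1,y1) in dict(egg=(130,145,162,180),peg=(128,210,150,252),thim=(315,142,330,160),brush=(348,132,380,240)).items(): print(n,d[y0:y1,x0:x1].max())
env.sign_off()
"
```

```text
tray outer [-147.1   -0. ] cap [ 27.7 126.3] thimble [  71.7 -157.8] [  72.6 -157.6]
egg 14.0
peg 13.888889
thim 13.444445
brush 105.666664
the job is handed in; nothing more can be done
```

The can is in the holster against its back wall, and the clear tray is drawn out to its stop. I handed the job in at about 18 s, with the arm clear of everything; sign-off reports no verdict.

**Can:** I pushed it upright near its foot, with the partly open fingertips cradling it but not gripping it. It went diagonally past the tray and then straight into the holster. Contact with the back wall showed as the push force rising to about 9 N. The last top view puts the cap at x = 28, y = 126 mm in the frame's axes, against a nominal 29.5 and 129.

**Tray:** I hooked the closed fingertips behind the front wall and pulled. At the stop the force rose to about 8 N, and pulling further did not move it. The outer face of the tray front measured 147 mm before the frame, a few mm beyond the nominal 140 mm stop plus wall thickness. That fits a camera bias of a few mm.

**Items to leave alone:** The egg cup, peg and thimble look the same before and after in the top view. For the lint brush the same comparison did show a difference, because the gripper was covering part of the brush in that view. The side view shows the brush at the same pixels as at the start.

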